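# Refit the air-filter cover and lock its quarter-turn stud

## Task

Put the loose cover back on the air-filter housing so that it sits fully down over the rim, then press its T-handle stud in and turn it a quarter turn clockwise until the cross-pin catches and the stud stays in by itself. Feel for the slot with light pressure and do not force the stud or the cover; let go at the end and leave everything else on the bench where it is.

Things in the scene. Friction and masses are not known exactly. Their poses are not given: they have to be found in the camera images.
- housing: black plastic air-filter housing bolted to the bench, 216 x 156 x 76 mm (x, y, z), with inlet snorkel on its +x end and outlet stub on its -y side, both lower than the rim. Origin: centre of its underside; x along its long side, z up. More than 40 N between cover (or its stud) and housing damages the plastic; under 15 N is enough for the whole job
- rim (a point): centre of the raised rectangular rim round the filter opening, at the height of the rim's top, 76 mm above the housing's origin; axes as the housing. The rim is 140.5 x 100.5 mm outside (x, y) and stands 14 mm above its shoulder; its uppermost 5 mm slope in by 2.75 mm a side as a lead-in for the cover's skirt
- slot (a point): centre of the top of the steel receptacle plate (36 x 36 mm, 5.5 mm thick) on a post in the middle of the rim, 10.5 mm below the rim's top; axes as the HOUSING. The plate's slot for the stud's cross-pin is 31 x 7.4 mm and runs roughly along x, but the plate swivels stiffly and sits up to 0.6 rad off, either way. That angle is not measured: find it by feel (or see it while the cover is off)
- notch (a point): where the middle of the cross-pin rests when caught, under the receptacle plate; axes as the housing. Once through the plate the pin turns only clockwise (seen from above), from the slot to a 2.5 mm deep notch 90 degrees on, where the spring lifts it in; stops stand about 20 degrees before the slot and beyond the notch
- cover: dark grey rectangular cover, 150 x 110 x 17 mm, about 0.25 kg with its stud, lying on the bench right way up. Origin: centre of its underside (skirt's lower edge); x along its long side. Skirt 12 mm deep, 142 x 102 mm inside: 0.75 mm play a side on the rim. It fits either way round (turned 180 degrees too). Fully down, its origin is 64 mm above the housing's and 12 mm below the rim's top
- stud_grip (a point): centre of the steel T-handle of the captive quarter-turn stud in the middle of the cover: the place to grasp cover and stud. Handle 46 mm long (its x), 12 mm thick (its y), 24 mm high (z, up). With the stud out it is 57 mm above the cover's origin, pressed right in 43 mm; only a 10 mm stem lies between it and the cover. The stud turns in the cover against 0.03 N m of friction
- cross_pin (a point): middle of the stud's cross-pin (28 mm long along the handle's x, 5 mm thick, flat underneath), 51 mm below stud_grip, under the cover; axes as the handle. The handle must be in line with the slot within about 0.08 rad for the pin to enter. Handle and pin are the same after half a turn
- stud (a joint): how far the stud is pressed into the cover, m: 0 out, 0.014 right in. A spring pushes it out: 2.7 N at 0, plus 0.45 N per mm (9 N right in). With the cover seated: at 0.002 the pin lands on the receptacle plate if not over the slot; from 0.0125 to 0.014 it is through the plate and free to turn; caught in the notch the stud stays at about 0.010
- screwdriver: bystander: screwdriver with orange handle, 180 mm
- socket_big: bystander: steel socket 32 mm across, 42 mm high
- socket_small: bystander: steel socket 22 mm across, 32 mm high
- spray_can: bystander: spray can 52 mm across, 160 mm high
- paste_tin: bystander: tin 72 mm across, 60 mm high
- oil_filter: bystander: white oil filter 76 mm across, 88 mm high
- old_element: bystander: dirty filter element 118 x 78 x 20 mm
Mind the look-alikes: they are no part of the job. Leave any orange or turquoise look-alike of the cover alone.

How it is judged:
On the way:
1. the cover sits fully down over the housing's rim (z of cover in the frame of housing below 0.0665 m and horizontal distance between cover and housing below 0.004 m and angle between the x axis of cover and the x axis of housing, either way round below 0.08 rad), for 0.1 s.
At the end, for the whole second after the job is handed in: the cover sits square on the rim (within 2 mm of fully down, 4 mm sideways, 0.08 rad), at rest, and the released stud is caught: it stays 8 to 11.5 mm in by itself with its handle across the housing (within 0.8 rad of the housing's y) (z of cover in the frame of housing between 0.062 and 0.066 m and horizontal distance between cover and housing below 0.004 m and angle between the x axis of cover and the x axis of housing, either way round below 0.08 rad and value of joint stud between 0.008 and 0.0115 m and angle between the x axis of stud_grip and the y axis of housing, either way round below 0.8 rad and linear speed of cover below 0.01 m/s); the robot touches nothing.
It fails at once if cover or stud pressed on the housing with more than 40 N (contact force between cover and housing above 40 N).
It fails at once if a bystander is moved by more than 30 mm (distance of any of screwdriver, socket_big, socket_small, spray_can, paste_tin, oil_filter, old_element from where it was at the start of the episode above 0.03 m).
It also fails if it takes over 70 s, if anything falls off the work surface, if the arm or the gripper's body presses on something with over 40 N, if the wrist force passes 120 N, or if a joint passes its speed limit or range.

## Robot

A 6-joint arm with a two-finger parallel gripper is mounted at the origin on the work surface. World frame = base frame: x ahead of the robot, y to its left, z up, the work surface at z = 0. Lengths are in m, angles in rad, forces in N, time in s.
With the tool pointing down it reaches from about 0.275 to 0.825 m from the base axis. Payload 4.9 kg.
Tool frame: the origin (TCP) lies at the centre of the arm's flange, where the gripper is bolted on; the fingertips stand 173 mm ahead of it and the grasp point (between the pads) lies 155 mm ahead of it (robot.pinch_z is the distance from the TCP to the grasp point, in m); z points along the fingers, y is the line along which they close (so a half turn about z gives the same grasp; the last joint's range is limited). The gripper opens to 85 mm and grips with 20 to 120 N. Pads are 22 mm wide; open, the fingers measure 114 mm over their backs; the gripper's body (76 mm by 85 mm) begins 54 mm behind the grasp point. The pads swing forward as they close: fully open they stand 13 mm farther back than shut.
Start: joints at [-1.453, 0.326, -0.193, 1.052, 0, 1.437], TCP at [0.137, -0.533, 0.405] pointing down, gripper open.
Joint ranges: [-2.65, 2.65], [-0.97, 1.79], [-1.3, 1.35], [-1.93, 2.1], [-1.47, 1.37], [-3.14, 3.14]. Speed limits (rad/s): [2.57, 2.57, 3.14, 3.14, 3.14, 3.14].

## Interface

Orientations are given as a unit quaternion [w, x, y, z].
In Python, from workcell import robot gives the robot as it stands. Calls block until the motion is done:
- robot.goto(position, orientation): joint-space move of the TCP to a pose.
- robot.move_straight(position, feed=0.15, ori=None): straight line of the TCP; ori=None keeps the orientation; feed is the mean speed in m/s.
- robot.goto_joints(angles): joint-space move.
- robot.gripper_to(opening): finger opening in m; the grip force is fixed at half the most; returns when the fingers have stopped.
- robot.hold(seconds).
- robot.ik(position, orientation): joint angles nearest the present ones, or None.
- robot.capture(name): name is "side" or "top"; returns a dict with "frame" (384x512x3 uint8, blue, green, red), "z_map" (384x512 float32, m along the optical axis (not along the pixel's ray), 0 where there is no reading), "fovy" (degrees; the focal length in pixels is half the picture's height over the tangent of half this angle, whatever the lens; pixels are square), "cx", "cy" (the principal point, pixels), "k1" (the pictures are not rectified: a ray, as slopes to the right and down, at radius r is drawn at 1 + k1 r^2 times it, then the intrinsics apply), "R" (3x3) and "t" (3): a world point X has camera coordinates R X + t. Camera axes: x right, y down, z forward; pixel columns grow to the right and rows downward; lengths in m; the calibration is good to about 2 mm. A picture is of the moment at which its call begins.
A pose or a line that the arm cannot do raises robot.Unreachable and nothing moves.
- robot.job_done(): hands the job in; it is judged then, once.
Trained networks look in a picture, given as the dict that the camera call returned (one of the last four; its "shot" number tells which), for a name from the list of things; names that differ only in an ending like _2 or _b are one class to them, and where a whole thing is asked for, a point or a joint stands for the part that bears it (a point fixed in the world has none). Each returns a list of dicts, best first, with "p" (0 to 1); they miss things now and then, are a little off and sometimes report something else, mostly with a low value. They report only what shows in the picture. A call takes as long as a camera call. They do not tell look-alikes from the thing itself.
- robot.recognise(picture, thing): "bbox" ([left, top, right, bottom] in pixels, round what is visible of it).
Readings, each from a call of its own:
- robot.current_time_s(): time.
- robot.current_q(): joint angles.
- robot.current_qvel(): joint speeds.
- robot.current_effort(): joint torques, N m.
- robot.current_tool_pos(): TCP position.
- robot.current_tool_rot(): TCP orientation.
- robot.current_contact_force(): force on the tool from outside, world axes, zero at the start.
- robot.current_wrist_torque(): the same for the moment, N m.
- robot.current_width(): finger opening in m.
- robot.current_gripper_force(): force on a finger pad.
Only numpy, scipy, OpenCV 4.12 (cv2) and the standard library are available. Lean on these libraries where they do the work, as an engineer would, in place of code of your own. Each camera call takes 0.05 s, during which the arm holds its last target. There are 200 camera calls.

## Working session

There is one attempt and no reset: what is moved stays moved. The work goes in short steps, each a Python script; the robot and the scene stay as the last script left them, time stands still between calls to the robot, and variables do not carry over. Pictures are saved under pics/ and viewed, at most 10 in all, crops included, and the job is handed in when it is done.

```bash
mkdir -p pics; ls; python3 - <<'E'
from workcell import robot
import cv2,numpy as np
for n in("top","side"):
    p=robot.capture(n); cv2.imwrite(f"pics/{n}0.png",p["frame"]); np.savez(f"pics/{n}0.npz",**{k:v for k,v in p.items()})
    print(n,p["fovy"],p["cx"],p["cy"],p["k1"],np.round(p["R"],3).tolist(),np.round(p["t"],3))
    for t in("housing","cover","stud_grip"):
        print(t,[(np.round(d["bbox"]).tolist(),round(d["p"],2)) for d in robot.recognise(p,t)])
print(robot.current_time_s(),robot.current_tool_rot())
E
```

```text
pics
top 49.655484286628685 247.30459106894386 195.20455164146043 -0.09658903602073972 [[-0.026, -1.0, 0.001], [-0.992, 0.025, -0.121], [0.121, -0.004, -0.993]] [-0.06   0.544  1.157]
housing [([130.0, 147.0, 197.0, 235.0], 0.74)]
cover [([337.0, 228.0, 397.0, 283.0], 0.77), ([268.0, 178.0, 309.0, 227.0], 0.76), ([267.0, 254.0, 329.0, 320.0], 0.68)]
stud_grip [([294.0, 282.0, 307.0, 298.0], 0.51), ([286.0, 196.0, 292.0, 210.0], 0.5), ([364.0, 247.0, 378.0, 262.0], 0.4)]
side 55.848121839192444 251.41751060607365 190.65824119395123 -0.105415806022599 [[0.867, -0.498, 0.004], [-0.355, -0.624, -0.696], [0.35, 0.602, -0.718]] [-0.476  0.222  0.777]
housing [([172.0, 122.0, 267.0, 192.0], 0.87)]
cover [([145.0, 278.0, 235.0, 351.0], 0.79), ([245.0, 227.0, 323.0, 290.0], 0.58)]
stud_grip [([270.0, 362.0, 294.0, 377.0], 0.7), ([275.0, 237.0, 292.0, 251.0], 0.66), ([175.0, 292.0, 198.0, 309.0], 0.59)]
0.4 [-1.63072984e-04  9.92084644e-01  1.25570824e-01  1.61065223e-05]
```

```bash
python3 - <<'E'
import cv2
a=cv2.imread("pics/top0.png")[130:340,100:420]
cv2.imwrite("pics/v1.png",cv2.resize(a,None,fx=2.5,fy=2.5,interpolation=cv2.INTER_CUBIC))
b=cv2.imread("pics/side0.png");cv2.imwrite("pics/v2.png",cv2.resize(b,None,fx=1.5,fy=1.5))
E
```

```text
(no output)
```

View pics/v1.png

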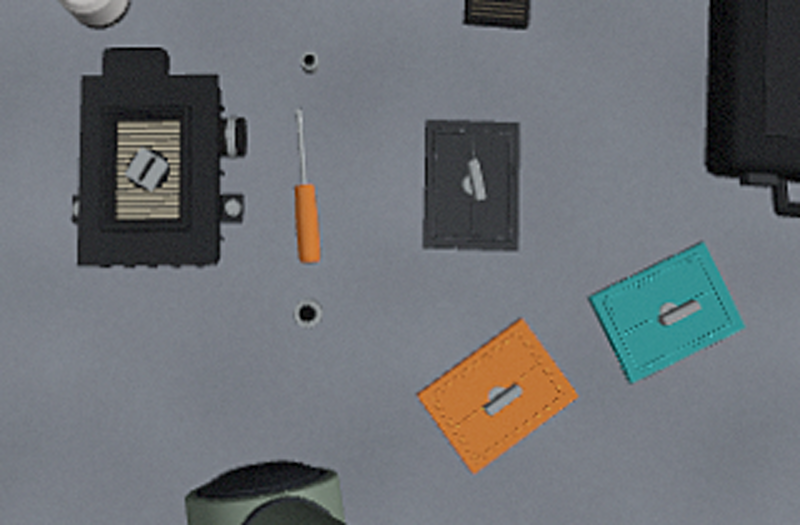

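View pics/v2.png

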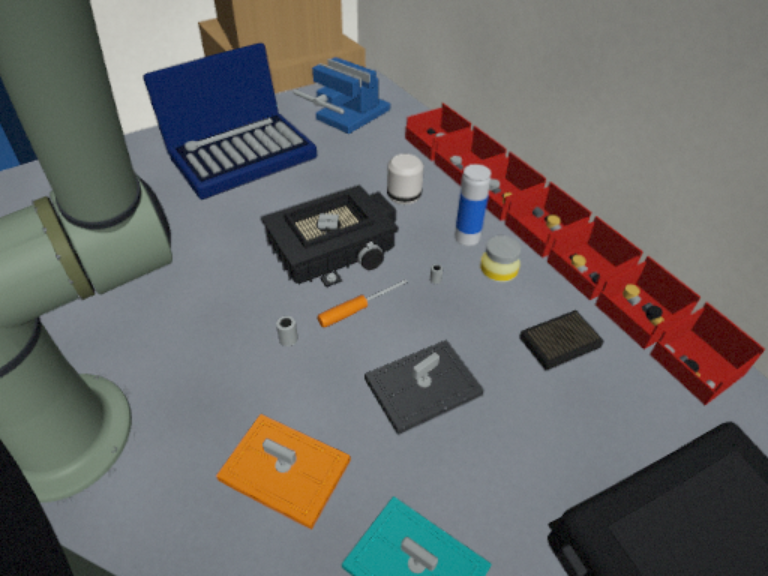

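The look-alikes in the top image are orange (267–329, 254–320), turquoise (337–397, 228–283) and dark grey (268–309, 178–227). The dark grey one is the cover: it matches the description, and the enlarged crop confirms it. The housing is at (130–197, 147–235). Its slot is visible and runs up and to the right, so it is turned clockwise from x. Next I'll measure all of these.

```bash
cat > vis.py <<'E'
import numpy as np,cv2
def K(p):
    f=p["frame"].shape[0]/2/np.tan(np.radians(p["fovy"])/2)
    return np.array([[f,0,p["cx"]],[0,f,p["cy"]],[0,0,1.]]),np.array([p["k1"],0,0,0,0.])
def rays(p,uv):
    k,d=K(p); s=cv2.undistortPoints(np.asarray(uv,float).reshape(-1,1,2),k,d).reshape(-1,2)
    return np.c_[s,np.ones(len(s))]
def onplane(p,uv,z):   # pixels -> world at height z
    r=rays(p,uv)@p["R"]; c=-p["R"].T@p["t"]
    return c+r*((z-c[2])/r[:,2])[:,None]
def cloud(p):
    h,w=p["z_map"].shape; uv=np.stack(np.meshgrid(np.arange(w),np.arange(h)),-1).reshape(-1,2)
    X=(rays(p,uv)*p["z_map"].reshape(-1,1)-p["t"])@p["R"]
    X[p["z_map"].ravel()==0]=np.nan
    return X.reshape(h,w,3)
def ortho(p,x0,y0,z,size,res=.0005):
    """picture resampled on the world plane z; rows: -x downward, columns: -y rightward"""
    n=int(size/res); i,j=np.mgrid[:n,:n]
    X=np.stack([x0+size/2-i*res,y0+size/2-j*res,np.full(i.shape,z)],-1).reshape(-1,3)
    k,d=K(p); uv,_=cv2.projectPoints(X,cv2.Rodrigues(p["R"])[0],np.asarray(p["t"],float),k,d)
    return cv2.remap(p["frame"],uv.reshape(n,n,2).astype(np.float32),None,cv2.INTER_CUBIC)
E
python3 - <<'E'
from workcell import robot
from vis import *
P=[robot.capture("top") for _ in range(6)]
p=dict(P[0]); p["frame"]=np.mean([q["frame"] for q in P],0).astype(np.uint8)
Z=np.array([q["z_map"] for q in P]);Z[Z==0]=np.nan; p["z_map"]=np.nan_to_num(np.nanmedian(Z,0))
print("noise",np.nanmedian(np.nanstd(Z,0)))
np.savez("pics/top.npz",**{k:p[k] for k in("frame","z_map","fovy","cx","cy","k1","R","t")})
X=cloud(p)
def rect(name,box,lo,hi):
    l,t,r,b=box; Q=X[t:b,l:r].reshape(-1,3); Q=Q[(Q[:,2]>lo)&(Q[:,2]<hi)]
    R=cv2.minAreaRect(Q[:,:2].astype(np.float32)); print(name,len(Q),np.round(Q.mean(0),4),np.round(R[0],4),np.round(R[1],4),round(R[2],1))
rect("bench",(210,240,250,270),-.05,.05)
rect("cover",(262,172,315,232),.008,.028)
rect("handle",(262,172,315,232),.055,.085)
rect("rim",(126,160,200,240),.070,.082)
rect("hous",(126,140,200,240),.04,.082)
rect("plate",(145,180,170,210),.058,.07)
ims=[]
for (x,y,z,s) in((.47,.22,.066,.2),(.47,.22,.017,.2)): pass
h=np.nanmean(X[185:200,155:162].reshape(-1,3),0);c=np.nanmean(X[178:227,268:309].reshape(-1,3),0);print(h,c)
a=ortho(p,h[0],h[1],.071,.2);b=ortho(p,c[0],c[1],.017,.2)
cv2.imwrite("pics/v3.png",np.hstack([a,b]))
E
```

```text
noise 0.0020631652
bench 1200 [ 0.3739 -0.0177  0.0048] [ 0.3738 -0.0173] [0.1138 0.0838] 88.6
cover 1874 [ 0.5149 -0.1922  0.0183] [ 0.5162 -0.1927] [0.1099 0.1508] 87.0
handle 79 [ 0.5159 -0.192   0.0688] [ 0.5158 -0.1928] [0.0455 0.012 ] 9.4
rim 343 [0.5342 0.1687 0.0755] [0.5388 0.1756] [0.0987 0.1405] 88.8
hous 4664 [0.546  0.1731 0.0605] [0.5561 0.1618] [0.1844 0.252 ] 88.5
plate 170 [0.5383 0.178  0.0652] [0.5502 0.1813] [0.0677 0.0768] 88.6
[0.55415241 0.17798133 0.06004734] [ 0.52087111 -0.19107932  0.01893533]
```

View pics/v3.png

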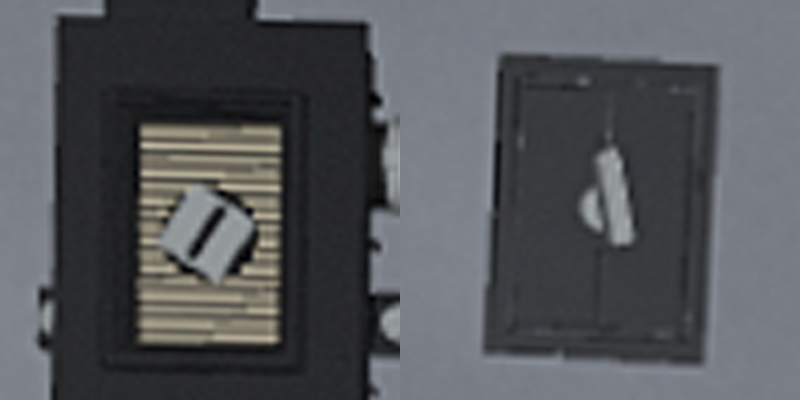

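```bash
python3 - <<'E'
from vis import *
p=dict(np.load("pics/top.npz")); X=cloud(p)
def pca(Q):
    c=Q.mean(0);w,v=np.linalg.eigh(np.cov((Q-c).T));a=v[:,-1];return c,np.degrees(np.arctan(a[1]/a[0])),np.sqrt(w)
def w(ij,x0,y0,s,res): return np.c_[x0+s/2-ij[:,0]*res,y0+s/2-ij[:,1]*res]
s,res=.06,.00025
g=cv2.cvtColor(ortho(p,.537,.174,.0655,s,res),cv2.COLOR_BGR2GRAY).astype(float); hsv=cv2.cvtColor(ortho(p,.537,.174,.0655,s,res),cv2.COLOR_BGR2HSV)
m=((g>120)&(hsv[...,1]<50)).astype(np.uint8)
n,l,st,ce=cv2.connectedComponentsWithStats(m); k=1+st[1:,4].argmax(); m=(l==k).astype(np.uint8)
cs,_=cv2.findContours(m,cv2.RETR_EXTERNAL,cv2.CHAIN_APPROX_NONE);c=max(cs,key=cv2.contourArea)
ij=c[:,0,::-1]; R=cv2.minAreaRect(w(ij,.537,.174,s,res).astype(np.float32));print("plate",R)
inner=np.zeros_like(m);cv2.drawContours(inner,[c],-1,1,-1);inner=cv2.erode(inner,np.ones((25,25)))
for th in(70,90,110):
    print("slot",th,pca(w(np.argwhere((inner>0)&(g<th)),.537,.174,s,res)))
Q=X[172:232,262:315].reshape(-1,3);Q=Q[(Q[:,2]>.055)&(Q[:,2]<.085)];print("handle pca",pca(Q[:,:2]))
# rim/cover/housing outline from colour
for nm,x0,y0,z,s in(("cover",.516,-.1925,.017,.2),):
    g=cv2.cvtColor(ortho(p,x0,y0,z,s,.0005),cv2.COLOR_BGR2GRAY);m=cv2.morphologyEx((g<95).astype(np.uint8),cv2.MORPH_OPEN,np.ones((9,9)))
    c=max(cv2.findContours(m,0,1)[0],key=cv2.contourArea);print(nm,cv2.minAreaRect(w(c[:,0,::-1],x0,y0,s,.0005).astype(np.float32)))
# rim by depth: extents in housing axes, percentile-wise
Q=X[160:240,126:200].reshape(-1,3);Q=Q[(Q[:,2]>.071)&(Q[:,2]<.082)]
for a in(-1.2,-1.5,-2):
    t=np.radians(a);U=Q[:,:2]@np.array([[np.cos(t),-np.sin(t)],[np.sin(t),np.cos(t)]]);lo,hi=np.percentile(U,[2,98],axis=0);c=(lo+hi)/2
    print(a,hi-lo,[c[0]*np.cos(t)-c[1]*np.sin(t),c[0]*np.sin(t)+c[1]*np.cos(t)])
from workcell import robot
for ph in np.radians([9.4,-80.6]):  pass
def quat(psi): # tool down, tool y axis at world yaw psi
    # R columns: z=(0,0,-1), y=(cos,sin,0), x=y×z
    from scipy.spatial.transform import Rotation as Ro
    y=np.array([np.cos(psi),np.sin(psi),0]);z=np.array([0,0,-1.]);x=np.cross(y,z)
    q=Ro.from_matrix(np.c_[x,y,z]).as_quat();return [q[3],q[0],q[1],q[2]]
for d in(100,-80): print(d,robot.ik([.516,-.193,.057+.155],quat(np.radians(d))))
for d in(100,60,30,0,-30,-60,-90,-120,-150,-180): 
    print(d,np.round(j,2) if (j:=robot.ik([.537,.174,.121+.155],quat(np.radians(d)))) is not None else None)
E
```

```text
plate ((0.5439141392707825, 0.18654227256774902), (0.03637755662202835, 0.03835431858897209), 87.85240173339844)
slot 70 (array([nan, nan]), np.float64(nan), array([nan, nan]))
slot 90 (array([nan, nan]), np.float64(nan), array([nan, nan]))
slot 110 (array([nan, nan]), np.float64(nan), array([nan, nan]))
handle pca (array([ 0.51586463, -0.19195405]), np.float64(9.338669354352724), array([0.00364571, 0.01321186]))
cover ((0.5166366100311279, -0.19165974855422974), (0.1120353639125824, 0.15230955183506012), 87.08467102050781)
-1.2 [0.13705078 0.09771915] [np.float64(0.5371561877061394), np.float64(0.17562397196003895)]
-1.5 [0.1369932  0.09808042] [np.float64(0.5370791936789436), np.float64(0.17554039569734592)]
-2 [0.13748917 0.09876107] [np.float64(0.5370754457008463), np.float64(0.17542725990556915)]
100 [-0.49191794  0.53086946 -0.4281817   0.61174516  0.         -0.66645087]
-80 [-0.49191794  0.53086946 -0.4281817   0.61174516  0.          2.47514178]
100 [ 0.18  0.47 -0.33  0.77  0.    0.01]
60 [ 0.18  0.47 -0.33  0.77  0.    0.71]
30 [ 0.18  0.47 -0.33  0.77  0.    1.23]
0 [ 0.18  0.47 -0.33  0.77  0.    1.75]
-30 [ 0.18  0.47 -0.33  0.77  0.    2.28]
-60 [ 0.18  0.47 -0.33  0.77  0.    2.8 ]
-90 [ 0.18  0.47 -0.33  0.77  0.   -2.96]
-120 [ 0.18  0.47 -0.33  0.77  0.   -2.44]
-150 [ 0.18  0.47 -0.33  0.77  0.   -1.91]
-180 [ 0.18  0.47 -0.33  0.77  0.   -1.39]<stdin>:4: RuntimeWarning: Mean of empty slice.
  ret = um.true_divide(
  avg = a.mean(axis, **keepdims_kw)
<stdin>:4: RuntimeWarning: Degrees of freedom <= 0 for slice
  c *= np.true_divide(1, fact)
  c *= np.true_divide(1, fact)
```

```bash
python3 - <<'E'
from vis import *
p=dict(np.load("pics/top.npz"))
s,res,x0,y0=.06,.00025,.537,.1745
o=ortho(p,x0,y0,.0655,s,res);g=cv2.cvtColor(o,cv2.COLOR_BGR2GRAY)
for th in(60,75,90,105):
    n,l,st,ce=cv2.connectedComponentsWithStats((g<th).astype(np.uint8))
    for k in range(1,n):
        if 200<st[k,4]<6000:
            ij=np.argwhere(l==k);c=ij.mean(0);w,v=np.linalg.eigh(np.cov((ij-c).T))
            print(th,st[k,4],"c",x0+s/2-c[0]*res,y0+s/2-c[1]*res,"yaw",np.degrees(np.arctan(v[1,1]/v[0,1])),4*np.sqrt(w)*res)
cv2.imwrite("pics/v4.png",cv2.resize(o,None,fx=2,fy=2))
E
```

```text
60 1164 c 0.5548537371134021 0.16206958762886597 yaw 56.651618715599945 [0.00535037 0.02278502]
60 1902 c 0.5391435331230284 0.17587079390115667 yaw -32.61374082631935 [0.00492571 0.03211354]
60 2053 c 0.5276294447150512 0.15722089624939112 yaw -32.60454015378778 [0.00655766 0.02711635]
60 959 c 0.5212197601668405 0.18702267987486965 yaw 58.09933658937283 [0.0044014  0.02307911]
75 583 c 0.5645184391080618 0.181483704974271 yaw 87.60443711281975 [0.00206232 0.03782543]
75 1529 c 0.5548100065402224 0.16199444081098757 yaw 57.562006565535 [0.00651319 0.02359713]
75 220 c 0.5507090909090909 0.19336931818181816 yaw -76.78837130525633 [0.00353642 0.00519137]
75 2298 c 0.5390654917319408 0.1759651871192341 yaw -32.69400087120522 [0.00577566 0.03287584]
75 202 c 0.5446175742574259 0.19714480198019801 yaw -78.1757176759626 [0.00374582 0.00441464]
75 2478 c 0.5276201573849879 0.15727612994350282 yaw -32.37435072548204 [0.00749319 0.02838115]
75 1339 c 0.5211499253174011 0.18689749813293502 yaw 58.389679747674435 [0.00514029 0.02517449]
90 1178 c 0.5646018675721562 0.18474108658743632 yaw 87.5
[... 574 characters left out ...]
63498057 [0.00613226 0.02776858]
90 268 c 0.516938432835821 0.1997910447761194 yaw -89.59796803302072 [0.0021899  0.01018004]
90 221 c 0.515950226244344 0.1505972850678733 yaw 88.4426902522796 [0.00134596 0.01335481]
105 4953 c 0.5593172319806179 0.16782515647082574 yaw 76.53360514371646 [0.0165026  0.06011966]
105 2191 c 0.5515154039251484 0.19553560018256502 yaw -33.13186446614891 [0.0150661  0.02390785]
105 3156 c 0.5390433301647656 0.17604808301647654 yaw -32.866213716574926 [0.00747295 0.03468756]
105 4457 c 0.5276207650886247 0.15566361902625084 yaw -23.741162314370662 [0.01734438 0.03585085]
105 4417 c 0.5167653384650216 0.1829582295675798 yaw 73.93854946366066 [0.01697934 0.05536493]
```

View pics/v4.png

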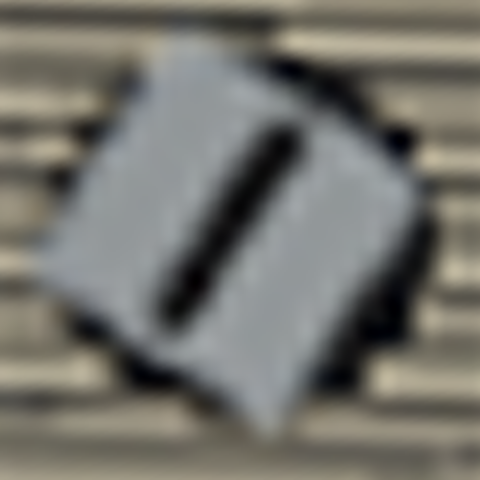

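Slot centre is at about (0.539, 0.176) with yaw −32.7°. The cover is at (0.5162, −0.192) with yaw −3° and its handle at yaw +9.3°. I'll grasp the handle, lift, and look again.

```bash
cat > arm.py <<'E'
from workcell import robot
import numpy as np
from scipy.spatial.transform import Rotation as Ro
def quat(yaw):  # tool down, handle x at world yaw (deg); tool y at yaw+90
    y=np.array([-np.sin(np.radians(yaw)),np.cos(np.radians(yaw)),0]);z=np.array([0,0,-1.])
    q=Ro.from_matrix(np.c_[np.cross(y,z),y,z]).as_quat();return [q[3],q[0],q[1],q[2]]
def st(m=""): print(m,"t%.1f"%robot.current_time_s(),"pos",np.round(robot.current_tool_pos(),4),"F",np.round(robot.current_contact_force(),2),"T",np.round(robot.current_wrist_torque(),3),"w %.4f"%robot.current_width())
PZ=robot.pinch_z
E
python3 - <<'E'
from arm import *
from vis import *
print(PZ)
x,y=.5162,-.1924
robot.goto([x,y,.057+PZ+.10],quat(9.3)); st("above")
robot.move_straight([x,y,.057+PZ],.12); st("at")
robot.gripper_to(0.0); robot.hold(.2); st("grip")
robot.move_straight([x,y,.057+PZ+.13],.12); robot.hold(.3); st("lift")
p=robot.capture("top");o=ortho(p,x,y,.147,.24,.0005)
X=cloud(p);m=np.abs(X[...,2]-.147)<.012;m&=np.hypot(X[...,0]-x,X[...,1]-y)<.11
print(m.sum(),cv2.minAreaRect(X[m][:,:2].astype(np.float32)))
cv2.imwrite("pics/v5.png",o)
E
```

```text
0.1547
above t2.6 pos [ 0.5161 -0.193   0.3119] F [ 0.59  0.1  -0.13] T [-0.021 -0.025  0.044] w 0.0850
at t3.6 pos [ 0.5165 -0.1927  0.2123] F [-0.47 -0.18 -0.16] T [ 0.027  0.024 -0.039] w 0.0854
grip t4.4 pos [ 0.5162 -0.1924  0.2118] F [0.61 0.97 2.08] T [0.156 0.054 0.06 ] w 0.0115
lift t6.0 pos [ 0.5161 -0.1924  0.3413] F [ 0.05 -0.01 -1.91] T [0.048 0.051 0.034] w 0.0110
314 ((0.5427945256233215, -0.15874658524990082), (0.03946666419506073, 0.10021521151065826), 86.80768585205078)
```

View pics/v5.png

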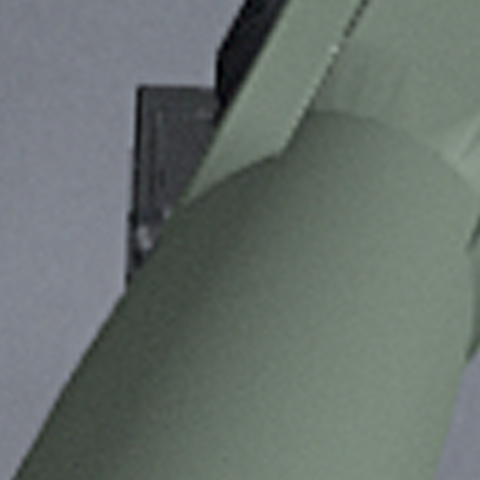

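The cover is in hand with yaw about −3°. Its visible corner matches the prediction, so it has not shifted. Next I'll check where the tall spray can stands, then carry the cover over and lower it gently.

```bash
python3 - <<'E'
from arm import *
from vis import *
s=dict(np.load("pics/side0.npz")); print("can",onplane(s,[[311,160]],0.0), "filter",onplane(s,[[270,130]],0.))
can=onplane(s,[[311,160]],0.0)[0]
x,y=.539,.1758
if not(can[0]<.68 and abs(can[1])<.3):
    robot.move_straight([x,y,.121+PZ+.06],.2,quat(10.8)); robot.hold(.3); st("over")
    F0=np.mean([robot.current_contact_force() for _ in range(10)],0)
    for h in(.03,.022): robot.move_straight([x,y,.121+PZ+h],.1)
    for h in np.arange(.020,-.0011,-.002):
        robot.move_straight([x,y,.121+PZ+h],.03); robot.hold(.1)
        F=np.mean([robot.current_contact_force() for _ in range(4)],0)-F0
        print("%.3f"%h,"z %.4f"%(robot.current_tool_pos()[2]-PZ),np.round(F,2),np.round(robot.current_wrist_torque(),2))
        if F[2]>8 or np.hypot(*F[:2])>8: break
    st("end")
E
```

```text
can [[0.78788458 0.05559961 0.        ]] filter [[0.75998018 0.24397901 0.        ]]
over t8.3 pos [0.5391 0.1754 0.3358] F [ 0.16  0.04 -2.54] T [ 0.056  0.001 -0.02 ] w 0.0110
0.020 z 0.1412 [ 0.02 -0.56 -0.46] [-0.01  0.03  0.01]
0.018 z 0.1390 [-0.58 -0.46 -0.04] [-0.    0.05 -0.01]
0.016 z 0.1370 [ 0.25 -0.03  0.19] [ 0.01 -0.01 -0.02]
0.014 z 0.1350 [-0.38 -0.6  -0.22] [ 0.01  0.05 -0.02]
0.012 z 0.1330 [-0.26  0.21  0.05] [-0.02  0.02  0.03]
0.010 z 0.1310 [-0.39 -0.4  -0.31] [-0.   -0.02  0.02]
0.008 z 0.1289 [-0.47  0.22 -0.05] [ 0.02  0.12 -0.01]
0.006 z 0.1268 [-1.42 -0.23 -0.06] [0.   0.26 0.02]
0.004 z 0.1248 [-1.3  -0.24 -0.64] [-0.02  0.31  0.05]
0.002 z 0.1228 [-1.87  0.14 -0.75] [0.01 0.35 0.06]
0.000 z 0.1213 [-3.72 -0.11  4.6 ] [-0.01  0.78  0.06]
end t12.8 pos [0.5389 0.1758 0.276 ] F [-3.56 -0.07  2.06] T [-0.007  0.782  0.064] w 0.0111
```

The cover looks seated; its drop ended at handle height 0.1213. I'll relieve the −x side force, turn the stud to the slot, and feel for it.

```bash
python3 - <<'E'
from arm import *
F0=-2.45
def f(): return np.mean([robot.current_contact_force() for _ in range(5)],0)
x,y=.539,.1758
for i in range(4):
    x-=.0004; robot.move_straight([x,y,.121+PZ],.03); robot.hold(.1); F=f(); print("x %.4f"%x,np.round(F,2))
    if F[0]>-1.2: break
robot.move_straight([x,y,.121+PZ],.03,quat(-32.7)); robot.hold(.2); st("turned")
for h in np.arange(-.001,-.0136,-.001):
    robot.move_straight([x,y,.121+PZ+h],.02); robot.hold(.1); F=f()
    print("%.3f"%h,"z %.4f"%(robot.current_tool_pos()[2]-PZ),np.round(F,2),"exp Fz %.1f"%(2.7-450*h),np.round(robot.current_wrist_torque(),2))
    if F[2]>2.7-450*h+4: print("contact"); break
st("end")
E
```

```text
x 0.5386 [-2.89 -0.03  1.65]
x 0.5382 [-1.27 -0.73  1.84]
x 0.5378 [2.5  0.29 1.89]
turned t15.0 pos [0.5385 0.1771 0.2761] F [3.54 5.61 0.75] T [ 1.116 -0.566 -0.002] w 0.0112
-0.001 z 0.1207 [2.01 4.68 2.77] exp Fz 3.2 [ 1.02 -0.35  0.01]
-0.002 z 0.1197 [2.48 6.25 2.6 ] exp Fz 3.6 [ 1.01 -0.31 -0.01]
-0.003 z 0.1187 [2.78 5.42 3.24] exp Fz 4.1 [ 1.07 -0.29  0.06]
-0.004 z 0.1178 [2.49 5.66 3.48] exp Fz 4.5 [ 1.   -0.3   0.01]
-0.005 z 0.1168 [0.9  5.42 4.34] exp Fz 5.0 [ 0.97 -0.24  0.04]
-0.006 z 0.1160 [1.02 5.62 4.81] exp Fz 5.4 [ 1.05 -0.22  0.01]
-0.007 z 0.1150 [1.65 5.88 5.19] exp Fz 5.8 [ 1.03 -0.21 -0.02]
-0.008 z 0.1140 [0.78 5.5  6.01] exp Fz 6.3 [ 1.03 -0.13  0.  ]
-0.009 z 0.1131 [0.28 5.57 6.2 ] exp Fz 6.8 [ 1.   -0.12  0.01]
-0.010 z 0.1122 [0.46 4.42 7.28] exp Fz 7.2 [ 0.98 -0.11 -0.03]
-0.011 z 0.1112 [1.86 5.8  6.49] exp Fz 7.6 [ 0.99 -0.07  0.03]
-0.012 z 0.1103 [0.35 4.93 7.33] exp Fz 8.1 [ 0.93 -0.06  0.05]
-0.013 z 0.1093 [-0.87  5.43  7.1 ] exp Fz 8.6 [0.92 0.03 0.05]
end t19.6 pos [0.5385 0.1771 0.264 ] F [-0.87  5.43  7.1 ] T [0.925 0.033 0.049] w 0.0113
```

The stud has gone in through the slot, following the spring law all the way. I'll press to full depth, then turn it 90° clockwise, following the estimated 2.5 mm in-hand offset so side force stays low.

```bash
python3 - <<'E'
from arm import *
def f(): return np.mean([robot.current_contact_force() for _ in range(5)],0)
c=np.array([.5404,.1763]);d=-.0025
def xy(yaw): a=np.radians(yaw);return list(c+d*np.array([np.cos(a),np.sin(a)]))
h=-.013; robot.move_straight(xy(-32.7)+[.121+PZ+h],.02); robot.hold(.1); print(np.round(f(),2))
while h>-.0165:
    h-=.0005; robot.move_straight(xy(-32.7)+[.121+PZ+h],.02); robot.hold(.1); F=f()
    print("%.4f"%h,"z %.4f"%(robot.current_tool_pos()[2]-PZ),np.round(F,2),np.round(robot.current_wrist_torque(),2))
    if F[2]>10.5: break
yaw=-32.7
while yaw>-122:
    yaw-=10; robot.move_straight(xy(yaw)+[.121+PZ+h],.05,quat(yaw)); robot.hold(.05); F=f(); T=robot.current_wrist_torque()
    print("%.0f"%yaw,"z %.4f"%(robot.current_tool_pos()[2]-PZ),np.round(F,2),np.round(T,2))
    if abs(F[2])>20 or abs(T[2])>.6: print("stop");break
st("end")
E
```

```text
[-0.56  0.56  7.9 ]
-0.0135 z 0.1085 [-0.24  1.31  7.24] [0.   0.13 0.02]
-0.0140 z 0.1081 [-0.34  0.8   8.24] [0.04 0.17 0.04]
-0.0145 z 0.1076 [-0.29  1.55  7.83] [-0.    0.18  0.03]
-0.0150 z 0.1073 [-0.7   1.11  9.68] [0.01 0.26 0.1 ]
-0.0155 z 0.1072 [-2.14 -0.18 12.67] [-0.05  0.51  0.02]
-43 z 0.1072 [-0.78  0.71 12.74] [0.05 0.41 0.  ]
-53 z 0.1072 [-1.5   1.12 10.84] [ 0.13  0.37 -0.05]
-63 z 0.1072 [-0.98  0.86 11.67] [ 0.17  0.36 -0.07]
-73 z 0.1073 [-0.04  2.01 11.49] [ 0.19  0.2  -0.07]
-83 z 0.1072 [-0.47  1.3  11.41] [ 0.23  0.16 -0.02]
-93 z 0.1072 [ 0.38  1.74 11.1 ] [0.23 0.08 0.01]
-103 z 0.1072 [-0.07  1.18 10.55] [ 0.27 -0.02 -0.  ]
-113 z 0.1073 [1.75 1.98 9.22] [ 0.21 -0.17 -0.02]
-123 z 0.1072 [1.65 0.42 9.24] [ 0.17 -0.21 -0.04]
end t25.0 pos [0.543  0.1789 0.2619] F [1.65 0.42 9.24] T [ 0.168 -0.215 -0.042] w 0.0114
```

The stud turned freely at full depth. I'll ease it up into the notch, then let go.

```bash
python3 - <<'E'
from arm import *
def f(): return np.mean([robot.current_contact_force() for _ in range(5)],0)
p=np.array(robot.current_tool_pos()); c=np.array([.5404,.1763]);a=np.radians(-122.7)
x,y=c-.0025*np.array([np.cos(a),np.sin(a)])
h=-.0155
while h<-.008:
    h+=.001; robot.move_straight([x,y,.121+PZ+h],.02); robot.hold(.1); F=f()
    print("%.4f"%h,"z %.4f"%(robot.current_tool_pos()[2]-PZ),np.round(F,2),np.round(robot.current_wrist_torque(),2))
    if F[2]<-1: break
E
```

```text
-0.0145 z 0.1081 [3.   1.03 8.11] [ 0.22 -0.24 -0.03]
-0.0135 z 0.1091 [1.7  1.18 7.16] [ 0.16 -0.3  -0.07]
-0.0125 z 0.1100 [2.48 1.76 7.72] [ 0.24 -0.34 -0.01]
-0.0115 z 0.1109 [2.88 2.01 6.73] [ 0.25 -0.36  0.  ]
-0.0105 z 0.1114 [4.88 2.69 3.99] [ 0.4  -0.82  0.02]
-0.0095 z 0.1116 [ 6.66  3.08 -2.42] [ 0.46 -1.25 -0.03]
```

The stud is caught at about 10 mm: Fz dropped from +7 N to a pull at z = 0.1115. Releasing.

```bash
python3 - <<'E'
from arm import *
from vis import *
p=list(robot.current_tool_pos()); robot.move_straight([p[0]+.0008,p[1]+.0004,.121+PZ-.0103],.02); robot.hold(.1); st("relieved")
robot.gripper_to(.085); robot.hold(.2); st("open")
p=list(robot.current_tool_pos()); robot.move_straight([p[0],p[1],p[2]+.12],.1); st("up")
robot.goto([.35,-.3,.40],quat(9)); st("away")
q=robot.capture("top"); X=cloud(q)
Q=X[140:245,120:205].reshape(-1,3)
for n,lo,hi in(("handle",.105,.14),("cover",.072,.092)):
    m=Q[(Q[:,2]>lo)&(Q[:,2]<hi)]; print(n,len(m),np.round(m.mean(0),4),cv2.minAreaRect(m[:,:2].astype(np.float32)))
s=robot.capture("side")
cv2.imwrite("pics/v6.png",np.hstack([ortho(q,.54,.176,.081,.2,.0005),cv2.resize(s["frame"][100:220,150:290],(467,400),interpolation=cv2.INTER_CUBIC)[:, :400]]))
E
```

```text
relieved t27.5 pos [0.5438 0.1792 0.2659] F [ 0.46 -0.32  6.72] T [ 0.032 -0.048 -0.006] w 0.0110
open t28.4 pos [0.5439 0.1792 0.2654] F [ 0.1   0.11 -0.17] T [ 0.011 -0.033 -0.057] w 0.0850
up t29.8 pos [0.5437 0.1792 0.3846] F [ 0.86 -0.19 -0.77] T [-0.051  0.029  0.018] w 0.0849
away t32.6 pos [ 0.3502 -0.2998  0.4   ] F [ 0.51 -0.01  0.3 ] T [ 0.037 -0.022  0.025] w 0.0851
handle 85 [0.5375 0.174  0.1224] ((0.5384432673454285, 0.17562146484851837), (0.04725518450140953, 0.011897917836904526), 57.850379943847656)
cover 2050 [0.5373 0.1738 0.0818] ((0.5386151075363159, 0.17470595240592957), (0.10980098694562912, 0.1516057848930359), 89.17507934570312)
```

View pics/v6.png

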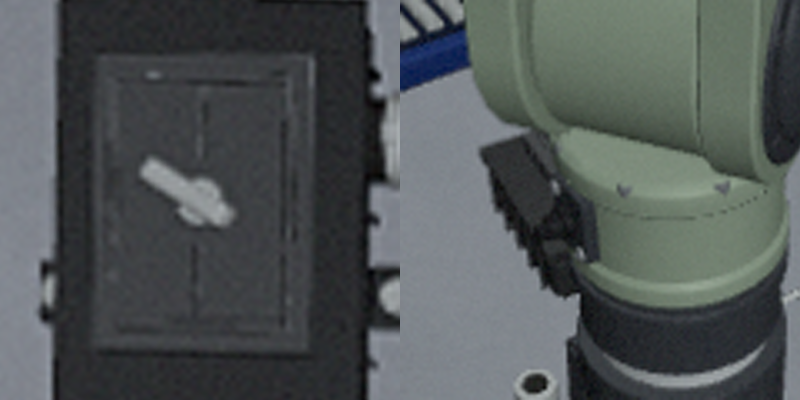

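The left panel shows the cover square on the rim, with its outline at (97–315, 55–350) and the handle across it at (188, 192). Handle top is at 122 mm and cover top at 82 mm, as expected for a caught stud (123 and 81). The arm blocks the side view. I'm handing the job in.

```bash
python3 -c "
from workcell import robot
print(robot.job_done(), robot.current_time_s())"
```

```text
the job is handed in; nothing more can be done
the job is handed in; nothing more can be done
```

The cover is fully down on the rim, the stud is turned a quarter turn clockwise and caught about 10 mm in by itself, and the job was handed in after the arm had let go and moved clear; no verdict came back.

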